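# Pin the drawbar into the clevis

## Robot

A 6-joint arm with a two-finger parallel gripper is mounted at the origin on a cart in front of the work surface, level with it; the furniture and walls round the work are solid. World frame = base frame: x ahead of the robot, y to its left, z up, the work surface at z = 0. Lengths are in mm, angles in rad, forces in N, time in s.
With the tool pointing down it reaches from about 350 to 975 mm from the base axis. Payload 7.1 kg.
Tool frame: the origin (TCP) lies on the centre line of the jaws, within the pads' length; the fingertips stand 17 mm ahead of it and the grasp point (between the pads) lies 2 mm behind it; z points along the fingers, y is the direction in which the jaws open and shut (so a half turn about z gives the same grasp; the last joint's range is limited). The gripper opens to 88 mm and grips with 3 to 60 N. Pads are 20 mm wide; open, the fingers measure 115 mm over their backs; the gripper's body (75 mm by 178 mm) begins 61 mm behind the grasp point.
Start: joints at [-1.138, 0.423, 1.63, -0, 1.089, -0.019], TCP at [272.88, -562.264, 239.675] pointing down, gripper open.
Joint ranges: [-3, 3], [-0.9, 2.11], [0.09, 2.58], [-1.31, 4.45], [0.11, 2.69], [-2.54, 2.54]. Speed limits (rad/s): [2.39, 2.39, 3.01, 3.14, 3.14, 3.14].

## Interface

Orientations are given as a rotation vector (axis times angle).
In Python, from workcell import ctrl, imaging, workorder gives the robot as it stands. The module is installed in compiled form; this text tells all that it offers.
- The arm moves only by the shell command python3 -m crank 'ROWS' [OPENING]. ROWS is JSON, a list of rows, each an object with "travel": the shift along the tool's x, y, z as a fraction of full scale, a list of three; "turn": the turn about the tool's z as a fraction of full scale. In form: [{"travel": [dx, dy, dz], "turn": turn}, ...]. A call has 1 to 20 rows; each row shifts and turns the pose as measured when the row begins, along the tool's axes as they then stand; what a row does not reach is not made up. Full scale, the value 1, is 5 cm for a shift and 0.1 rad for a turn. A row lasts 1/10 s, in which the tool goes at most 50 mm and 8.59 degrees, less where a joint would pass 70% of its speed; a pose out of reach is approached as far as the arm can. A call with a number of a shift or a turn outside -1 to 1 is refused whole. A call with a gripper value outside its range is refused whole. OPENING is the gripper command: -1 is shut, 1 is fully open, values between are in proportion, set as the call begins (- or left out, the last holds). The fingers move at their own pace and stop on an object; the grip force is fixed at half the most. Time passes only in rows, so rows that do not move let the fingers close. It gives the time, the measured TCP pose, the force and the opening at its end, in the units of the state.
- ctrl.get_obs(): the state, without advancing time (a new reading comes with each control period).
- imaging.get_image(name): name is "scene" or "side" or "wrist"; returns the picture (384x512x3 uint8, blue, green, red); there is no depth.
- imaging.camera_info(name): a dict with "camera_matrix" (3x3 intrinsics, pixels), "k1" (the pictures are not rectified: a ray, as slopes to the right and down, at radius r is drawn at 1 + k1 r^2 times it, then the intrinsics apply), "rvec" (rotation vector, rad) and "tvec" (3), from world to camera coordinates, as OpenCV has them. Camera axes: x right, y down, z forward; pixel columns grow to the right and rows downward; lengths in mm; the calibration is good to about 2 mm. A picture is of the moment at which its call begins: read the wrist's pose just before it. camera_info takes no time and is no camera call; for the wrist camera it gives the pose at the moment of the call.
- workorder.close_job(): hands the job in, once; it reports no verdict.
The state is a dict: "t": time; "qpos": joint angles; "qvel": joint speeds; "joint_torque": joint torques, N m; "ee_pos": TCP position; "orientation": TCP orientation; "ft_force": force on the tool from outside, world axes, zero at the start; "moment": the same for the moment, N m; "width": finger opening in mm.
Only numpy, scipy, OpenCV 4.12 (cv2) and the standard library are available. Lean on these libraries where they do the work, as an engineer would, in place of code of your own. Each camera call takes 0.05 s, during which the arm holds its last target.

## Task

Couple the sliding drawbar to the clevis bracket: push the bar fully home by its upright post so that the hole in its end lines up with the holes in the two clevis jaws, then take the stout pin (the thicker of the two in the wooden rack) and push it down through jaws and bar until its collar rests on the upper jaw, and let go. Leave the thin pin in the rack.

Things in the scene. Friction and masses are not known exactly. Their poses are not given: they have to be found in the camera images.
- clevis_hole (a point): Centre of the 26 mm hole in the grey clevis bracket (fixed, 250x100 mm base plate), at the top of the upper jaw, z 68 mm. Two level jaws 60 mm wide, z 30-40 and 58-68 mm, have the same upright hole; free space below them down to z 10 mm. x axis: level, the way the bar slides home, roughly away from the robot; z up. Guide rails on the -x side, tops at z 57 mm.
- bar_post (a point): Middle (z 77 mm) of the dark upright post on the steel drawbar: 18 mm thick, top z 98, foot washer 28 mm wide to z 59. The flat bar (40 mm wide, top z 55) slides along clevis_hole's x, starts 50-80 mm drawn back, takes 3 N, stays where left, firm stop at home. Its 26 mm hole is 120 mm ahead of the post: at home the post is 120 mm level from clevis_hole and the holes are in line.
- stout_pin_grip (a point): Middle of the stout steel pin's round grip: 24 mm thick, 38 high; below it a collar 40 wide, 6 thick, then a shank 16 thick, 54 long, its last 14 tapering to 6. Point is 25 mm above the collar's underside, 79 above the tip; z up. 0.16 kg. Stands loose in a hole of a fixed wooden rack (62x150, 60 mm high), collar on its top: starts at z 85. Fully in, it is 25 mm above clevis_hole.
- thin_pin_grip (a point): Middle of the thin steel pin's grip; the wrong pin, stays in the rack's other hole, 86 mm from the stout pin. Grip 14 mm thick, 26 high; collar 34 wide, 4 thick; shank 8 thick, 40 long. Starts at z 77 mm; z axis up.
Not all that is in view belongs to the job. What is shaped like the part that bears stout_pin_grip but red or turquoise is not meant.

How it is judged (in metres and radians):
On the way:
1. the drawbar is pushed home, its hole in line with the clevis holes (horizontal distance between bar_post and clevis_hole below 0.13 m), for 0.2 s.
At the end, for the whole second after the job is handed in: The bar is home (post within 132 mm of the clevis hole, level; 120 is fully home); the stout pin is through jaws and bar, at rest, within 10 degrees of upright, 12 mm of the hole axis, collar within 7 mm of the upper jaw; the thin pin is within 30 mm of where it stood (horizontal distance between bar_post and clevis_hole below 0.132 m and horizontal distance between stout_pin_grip and clevis_hole below 0.012 m and z of stout_pin_grip in the frame of clevis_hole between 0.015 and 0.032 m and angle between stout_pin_grip's own z axis and vertical below 0.18 rad and linear speed of stout_pin below 0.02 m/s and distance of thin_pin_grip from where it was at the start of the episode below 0.03 m); the robot touches nothing.
It fails at once if the thin pin is taken out of the rack (distance of thin_pin_grip from where it was at the start of the episode above 0.04 m).
It also fails if it takes over 48 s, if anything falls off the work surface, if the arm or the gripper's body presses on something with over 40 N, if the wrist force passes 120 N, or if a joint passes its speed limit or range.

## Working session

There is one attempt and no reset: what is moved stays moved. The work goes in short steps, Python scripts to look and compute and a shell command to move; the robot and the scene stay as the last step left them, time stands still between calls to the robot, and variables do not carry over. Pictures are saved under pics/ and viewed, and the job is handed in when it is done.

```bash
mkdir -p pics
cat > h.py <<'E'
import numpy as np, cv2
from workcell import ctrl, imaging, workorder
def cam(n):
    c=imaging.camera_info(n); return np.array(c["camera_matrix"],float),float(c["k1"]),cv2.Rodrigues(np.array(c["rvec"],float))[0],np.array(c["tvec"],float).ravel()
def ray(c,u,v):
    K,k1,R,t=c
    p=cv2.undistortPoints(np.array([[[u,v]]],float),K,np.array([k1,0,0,0,0.]))[0,0]
    d=R.T@np.array([p[0],p[1],1.]); return -R.T@t,d/np.linalg.norm(d)
def onz(c,u,v,z):
    o,d=ray(c,u,v); return o+d*(z-o[2])/d[2]
def proj(c,P):
    K,k1,R,t=c
    return cv2.projectPoints(np.array(P,float).reshape(-1,1,3),cv2.Rodrigues(R)[0],t,K,np.array([k1,0,0,0,0.]))[0].reshape(-1,2)
def tri(rays):
    A=np.zeros((3,3));b=np.zeros(3)
    for o,d in rays:
        M=np.eye(3)-np.outer(d,d);A+=M;b+=M@o
    return np.linalg.solve(A,b)
E
python3 - <<'E'
from h import *
for n in ("scene","side","wrist"):
    c=cam(n); im=imaging.get_image(n); cv2.imwrite(f"pics/{n}0.png",im)
    print(n,c[0].tolist(),c[1],(-c[2].T@c[3]).round(0), c[2][2].round(2))
print(ctrl.get_obs())
E
```

```text
scene [[350.96579652306093, 0.0, 255.56495472195533], [0.0, 350.96579652306093, 194.56915687318977], [0.0, 0.0, 1.0]] -0.09928604929038679 [159. 559. 638.] [ 0.38 -0.71 -0.59]
side [[466.9474643714777, 0.0, 260.68770043875253], [0.0, 466.9474643714777, 195.58360369402914], [0.0, 0.0, 1.0]] -0.17166293540557515 [   26. -1022.   782.] [ 0.39  0.75 -0.54]
wrist [[320.9636065248024, 0.0, 254.36710262302594], [0.0, 320.9636065248024, 192.4590044879664], [0.0, 0.0, 1.0]] -0.01803501558920598 [ 338. -530.  384.] [-0.24 -0.12 -0.96]
{'t': 0.15, 'qpos': array([-1.13798581e+00,  4.23644050e-01,  1.63047407e+00,  1.35332320e-05,
        1.08858811e+00, -1.90345115e-02]), 'qvel': array([ 0.0005854 , -0.00186326, -0.00284993, -0.00066389,  0.00083191,
       -0.00096313]), 'joint_torque': array([-4.26308779e-04, -5.44982922e+01, -2.73919648e+01,  6.43568044e-02,
        2.04735092e-02, -5.65386927e-05]), 'ee_pos': array([ 272.73512409, -561.92053353,  239.10939302]), 'orientation': array([-3.06069575e+00, -7.03479828e-01,  3.40769201e-04]), 'ft_force': array([-1.14758887, -0.41646406, -0.54786954]), 'moment': array([-0.05103128,  0.00307822, -0.00108008]), 'width': 87.81021173306803}
```

View pics/scene0.png

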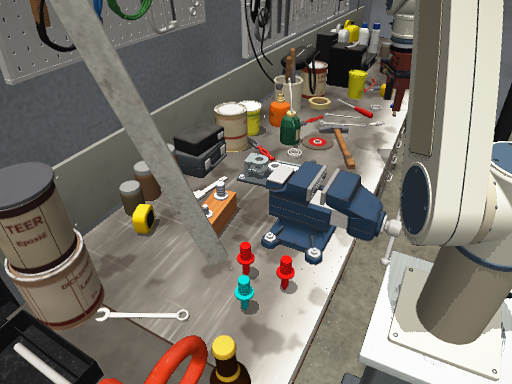

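View pics/side0.png

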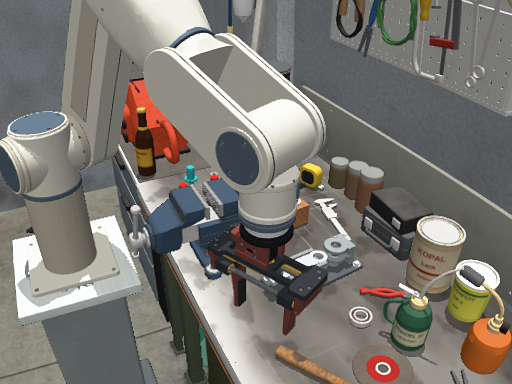

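View pics/wrist0.png

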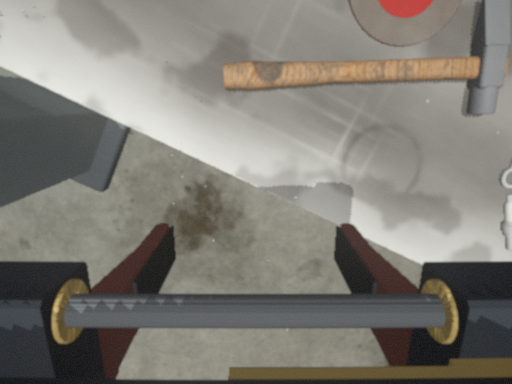

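The scene view shows the clevis at about (262,168) and the rack at about (218,208). A vise stands in front of them, with red and turquoise decoy pins near (245,255), (286,270) and (244,290). In the side view the arm covers part of the clevis (340,245) and of the rack (300,212). I'll enlarge both.

Run:
```python
from h import *
a=cv2.imread("pics/scene0.png")[140:250,180:340]; b=cv2.imread("pics/side0.png")[180:300,260:380]
cv2.imwrite("pics/c1.png",cv2.resize(a,None,fx=5,fy=5,interpolation=cv2.INTER_CUBIC)); cv2.imwrite("pics/c2.png",cv2.resize(b,None,fx=5,fy=5,interpolation=cv2.INTER_CUBIC))
c=cam("scene"); d=cam("side")
for p in [(221,185),(209,200)]: print(onz(c,*p,90).round())
print("clevis",onz(c,262,160,68).round(),onz(d,343,243,68).round(), onz(d,318,258,98).round())
```

```text
[618. -95.  90.]
[609. -23.  90.]
clevis [ 595. -299.   68.] [ 626. -310.   68.] [ 517. -360.   98.]
```

View pics/c1.png

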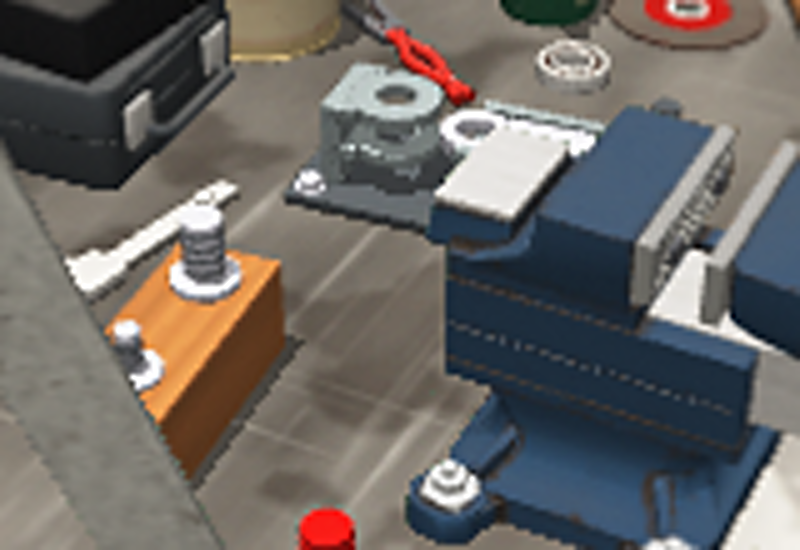

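View pics/c2.png

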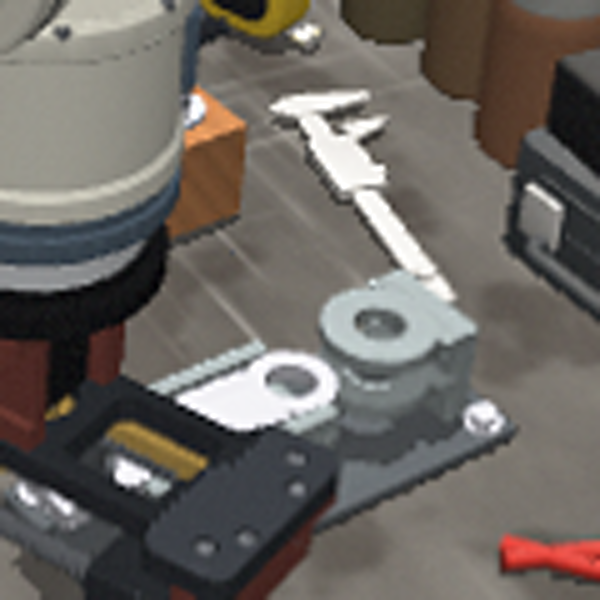

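Run:
```python
from h import *
c=cam("scene"); d=cam("side")
def T(a,b):
    ra,rb=ray(c,*a),ray(d,*b); return tri([ra,rb]).round(1)
print("clevis",onz(c,259.4,159,68).round(1),onz(d,336,244.4,68).round(1),T((259.4,159),(336,244.4)))
print("barhole",onz(c,275,165.4,55).round(1),onz(d,318.4,256,55).round(1))
print("post top",onz(c,313,160.5,98).round(1))
print("stout top z104",onz(c,220.6,183.3,104).round(1),"thin top 90",onz(c,205.3,206,90).round(1))
print("beam foot",onz(c,215,263,0).round(1))
print("vise jaw top",[onz(c,*p,120).round() for p in [(268,180),(283,183),(325,170),(308,200),(375,238)]])
print("vise feet",[onz(c,*p,5).round() for p in [(268,240),(315,260)]])
print("reds z90", [onz(c,*p,100).round() for p in [(245,244),(286,258),(244,279)]])
```

```text
clevis [ 605.6 -301.    68. ] [ 607.2 -306.5   68. ] [ 608.1 -304.8   65.9]
barhole [ 553.5 -308.    55. ] [ 553.2 -312.5   55. ]
post top [ 435.1 -322.2   98. ]
stout top z104 [611.2 -84.7 104. ] thin top 90 [602.7   2.5  90. ]
beam foot [526.1  87.5   0. ]
vise jaw top [array([ 494., -136.,  120.]), array([ 453., -142.,  120.]), array([ 376., -253.,  120.]), array([ 369., -103.,  120.]), array([191., -42., 120.])]
vise feet [array([445., -40.,   5.]), array([312., -30.,   5.])]
reds z90 [array([441.,  84., 100.]), array([345.,  81., 100.]), array([395., 170., 100.])]
```

```bash
python3 -m crank '[{"travel":[0,0,-0.6],"turn":-1},{"travel":[0,0,-0.6],"turn":-1},{"travel":[0,0,-0.6],"turn":-1},{"travel":[0,0,0],"turn":-1},{"travel":[0,0,0],"turn":-1},{"travel":[0,0,0],"turn":-1},{"travel":[0,0,0],"turn":-1},{"travel":[0,0,0],"turn":-1},{"travel":[0,0,0],"turn":-1},{"travel":[0,0,0],"turn":-1},{"travel":[0,0,0],"turn":-1},{"travel":[0,0,0],"turn":-1},{"travel":[0,0,0],"turn":0}]' 1
cat > st.py <<'E'
import sys
from h import *
o=ctrl.get_obs(); p=o["ee_pos"]; R=cv2.Rodrigues(o["orientation"])[0]
print("t",round(o["t"],2),"tcp",p.round(1),"yawY",np.degrees(np.arctan2(R[1,1],R[0,1])).round(1),"z",R[:,2].round(3),"F",o["ft_force"].round(1),"w",round(o["width"],1),"q",o["qpos"].round(2))
if len(sys.argv)>1:
    g=np.array([float(s) for s in sys.argv[1:4]]); print("need (units of 50mm, tool):",(R.T@(g-p)/50).round(2))
E
python3 st.py 435 -322 240
```

```text
t: 1.45
ee_pos: [271.7, -559.6, 328.3]
orientation: [-2.066, -2.354, -0.007]
ft_force: [-0.9, 0.2, -0.1]
width: 87.9
t 1.45 tcp [ 271.7 -559.6  328.3] yawY 7.5 z [-0.004  0.009 -1.   ] F [-0.9  0.2 -0.1] w 87.9 q [-1.14  0.34  1.54  0.    1.27 -1.27]
need (units of 50mm, tool): [4.27 3.86 1.8 ]
```

```bash
python3 -m crank '[{"travel":[0.4,0.6,0]},{"travel":[0.5,0.75,0]},{"travel":[0.5,0.75,0]},{"travel":[0.5,0.75,0]},{"travel":[0.4,0.6,0]},{"travel":[0,0,0]},{"travel":[0,0,0]}]' | head -2
python3 - <<'E'
from h import *
c=cam("wrist"); im=imaging.get_image("wrist"); cv2.imwrite("pics/w1.png",im); np.savez("w1.npz",K=c[0],k=c[1],R=c[2],t=c[3])
cv2.imwrite("pics/s1.png",imaging.get_image("side"))
print(proj(c,[[607,-304,68],[553,-310,55],[435,-322,98],[611,-85,104],[603,2,90]]).round())
E
python3 st.py 435 -322 240
```

```text
[[ 577.  -17.]
 [ 522.  -15.]
 [ 443.  -35.]
 [ 696. -292.]
 [ 700. -389.]]
t 1.55 tcp [ 271.7 -559.6  328.4] yawY 7.3 z [-0.004  0.009 -1.   ] F [ 0.1 -0.2  0.1] w 88.0 q [-1.14  0.34  1.54  0.    1.27 -1.26]
need (units of 50mm, tool): [4.28 3.85 1.8 ]$[0]: bad value
```

View pics/w1.png

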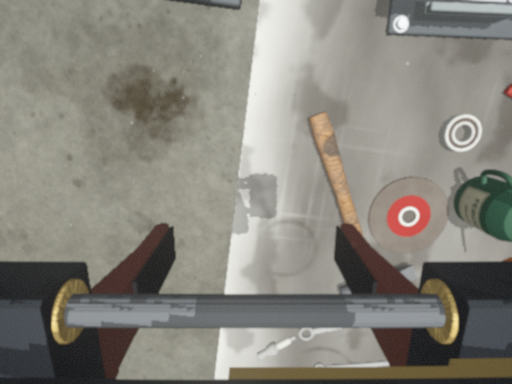

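View pics/s1.png

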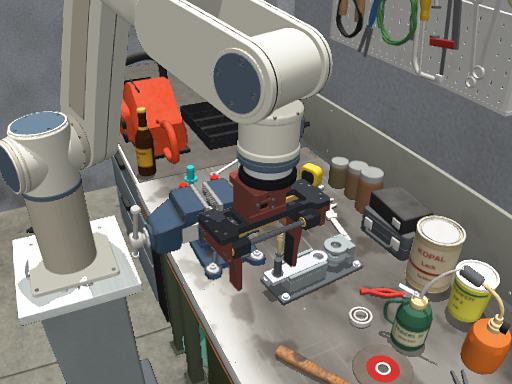

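The call was refused because every row needs a "turn" value. The side view now shows the post clearly near (279,262), and the wrist view shows the bracket at the upper right (450,10). I'll resend the move.

```bash
python3 -m crank '[{"travel":[0.4,0.6,0],"turn":0},{"travel":[0.5,0.75,0],"turn":0},{"travel":[0.5,0.75,0],"turn":0},{"travel":[0.5,0.75,0],"turn":0},{"travel":[0.4,0.6,0],"turn":0},{"travel":[0,0,0],"turn":0},{"travel":[0,0,0],"turn":0}]' | head -2
python3 - <<'E'
from h import *
c=cam("wrist"); im=imaging.get_image("wrist"); cv2.imwrite("pics/w2.png",im); np.savez("w2.npz",K=c[0],k=c[1],R=c[2],t=c[3])
print(proj(c,[[607,-304,68],[553,-310,55],[435,-322,98],[611,-85,104],[603,2,90]]).round())
b=cv2.imread("pics/s1.png")[180:310,180:380]
cv2.imwrite("pics/c3.png",cv2.resize(b,None,fx=4,fy=4,interpolation=cv2.INTER_CUBIC))
E
python3 st.py 435 -322 240
```

```text
t: 2.25
ee_pos: [433.6, -420.9, 328.2]
[[ 409.   85.]
 [ 361.   85.]
 [ 266.   82.]
 [ 481. -158.]
 [ 485. -257.]]
t 2.3 tcp [ 433.4 -421.1  328.2] yawY 6.1 z [-0.004  0.009 -1.   ] F [ 0.7 -0.4  0.3] w 87.8 q [-0.79  0.31  1.58  0.    1.26 -0.9 ]
need (units of 50mm, tool): [1.95 0.25 1.78]
```

View pics/w2.png

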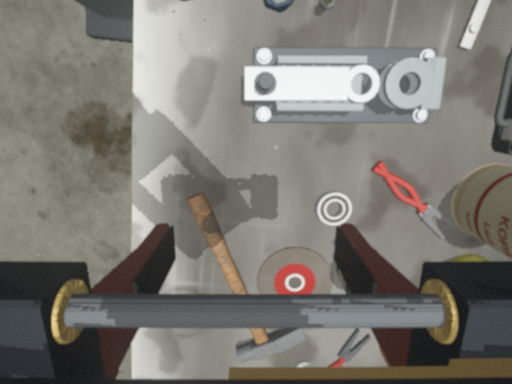

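View pics/c3.png

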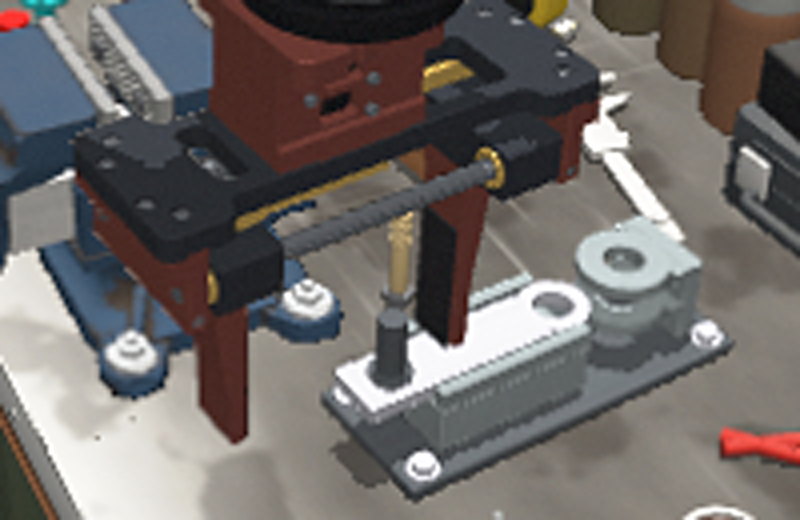

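The wrist view shows the bracket with the post top at (265,82), the bar hole at (362,83) and the clevis hole at (407,83). All three lie within 2 px of the predictions. I'll go down over the post with the jaws along the bar.

```bash
python3 - <<'E'
from h import *
c=cam("wrist"); print(onz(c,265,82,98).round(1),onz(c,362,83,55).round(1),onz(c,407,83,68).round(1))
s=cam("side"); print(onz(s,180+391/4,180+310/4,98).round(1),onz(s,180+624/4,180+260/4,68).round(1))
E
python3 st.py 435 -321 130
```

```text
[ 433.4 -322.3   98. ] [ 554.  -307.4   55. ] [ 604.1 -302.8   68. ]
[ 435.7 -318.8   98. ] [ 605.9 -308.5   68. ]
t 2.3 tcp [ 433.4 -421.1  328.2] yawY 6.1 z [-0.004  0.009 -1.   ] F [ 0.7 -0.4  0.3] w 87.8 q [-0.79  0.31  1.58  0.    1.26 -0.9 ]
need (units of 50mm, tool): [1.95 0.26 3.98]
```

```bash
python3 -m crank '[{"travel":[0.6,0.1,0],"turn":0},{"travel":[0.7,0.1,0],"turn":0},{"travel":[0.65,0.06,0],"turn":0},{"travel":[0,0,0.7],"turn":0},{"travel":[0,0,0.8],"turn":0},{"travel":[0,0,0.8],"turn":0},{"travel":[0,0,0.8],"turn":0},{"travel":[0,0,0.5],"turn":0},{"travel":[0,0,0],"turn":0}]' | head -2
python3 - <<'E'
from h import *
cv2.imwrite("pics/w3.png",imaging.get_image("wrist"));b=imaging.get_image("side")[180:310,180:380]
cv2.imwrite("pics/s3.png",cv2.resize(b,None,fx=4,fy=4,interpolation=cv2.INTER_CUBIC))
E
python3 st.py 435 -321 86
```

```text
t: 3.2
ee_pos: [429.3, -329.9, 146.2]
t 3.3 tcp [ 431.1 -331.   149.3] yawY 4.7 z [ 0.005 -0.001 -1.   ] F [-0.6 -0.2  1.2] w 87.6 q [-0.68  0.43  1.88  0.    0.83 -0.76]
need (units of 50mm, tool): [0.2  0.09 1.27]
```

View pics/w3.png

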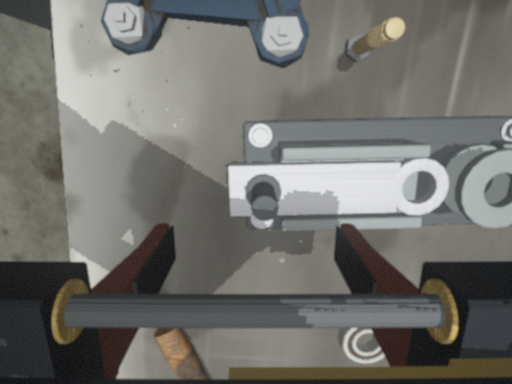

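View pics/s3.png

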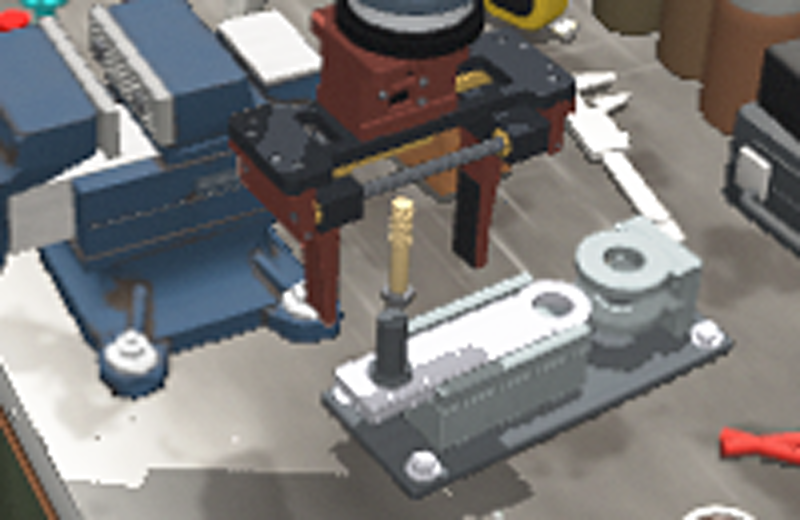

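A thin tool with a tan handle stands upright between the post and the vise: wrist about (390,30), side crop (400,205). I'll locate it before going lower.

Run:
```python
from h import *
w=cam("wrist"); s=cam("side")
P=tri([ray(w,394,27),ray(s,180+403/4,180+200/4)]); print("top",P.round(),proj(w,P).round(),proj(s,P).round())
P=tri([ray(w,356,48),ray(s,180+397/4,180+297/4)]); print("neck",P.round(),proj(w,P).round(),proj(s,P).round())
print(onz(w,263,190,98), onz(w,263,208,59),proj(w,[[435,-322,98],[435,-322,59],[553,-309,55],[606,-303,68]]).round())
print("camera",(-w[2].T@w[3]).round())
c=cam("scene");print(proj(c,[[435,-322,98]]))
```

```text
top [ 507. -205.   76.] [[393.  27.]] [[281. 230.]]
neck [ 507. -205.   -3.] [[355.  47.]] [[280. 254.]]
[ 434.39331905 -310.23456284   98.        ] [ 437.83044573 -335.03206211   59.        ] [[262. 208.]
 [261. 191.]
 [414. 186.]
 [494. 188.]]
camera [ 424. -258.  294.]
[[312.99906766 160.54094512]]
```

```bash
python3 -m crank '[{"travel":[0.2,0.09,0],"turn":-0.3},{"travel":[0,0,0.4],"turn":0},{"travel":[0,0,0.4],"turn":0},{"travel":[0,0,0.3],"turn":0},{"travel":[0,0,0.1],"turn":0},{"travel":[0,0,0],"turn":0},{"travel":[0,0,0],"turn":0}]' | head -2
python3 - <<'E'
from h import *
cv2.imwrite("pics/w4.png",imaging.get_image("wrist"));b=imaging.get_image("side")[180:310,180:380]
cv2.imwrite("pics/s4.png",cv2.resize(b,None,fx=4,fy=4,interpolation=cv2.INTER_CUBIC))
E
python3 st.py 435 -321 86
```

```text
t: 4.0
ee_pos: [442.9, -324.5, 100.3]
t 4.1 tcp [ 442.8 -324.7  100.2] yawY 6.7 z [ 0.023 -0.014 -1.   ] F [ 0.7 -0.9 -0. ] w 88.1 q [-0.66  0.51  1.9   0.    0.71 -0.78]
need (units of 50mm, tool): [ 0.1  -0.15  0.28]
```

View pics/s4.png

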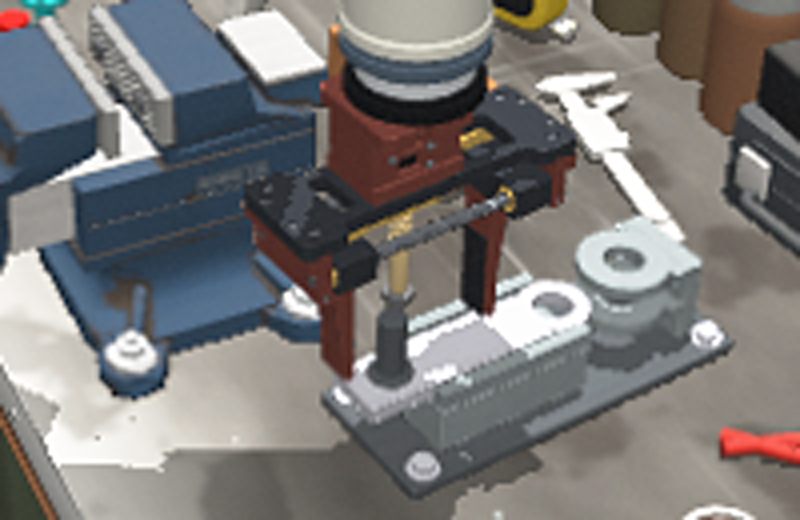

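The fingers straddle the post. I'll go down a little more and close.

```bash
python3 -m crank '[{"travel":[0.05,-0.1,0.14],"turn":0},{"travel":[0.05,-0.05,0.12],"turn":0},{"travel":[0,0,0],"turn":0},{"travel":[0,0,0],"turn":0}]' ; python3 -m crank '[{"travel":[0,0,0],"turn":0},{"travel":[0,0,0],"turn":0},{"travel":[0,0,0],"turn":0},{"travel":[0,0,0],"turn":0},{"travel":[0,0,0],"turn":0},{"travel":[0,0,0],"turn":0},{"travel":[0,0,0],"turn":0},{"travel":[0,0,0],"turn":0}]' -1; python3 st.py 487 -317 86
```

```text
t: 4.5
ee_pos: [434.6, -320.6, 87.1]
orientation: [2.069, 2.327, 0.007]
ft_force: [0.2, 0.0, 0.1]
width: 87.7
t: 5.3
ee_pos: [435.0, -320.9, 87.2]
orientation: [2.069, 2.327, 0.007]
ft_force: [0.0, 0.8, 0.2]
width: 27.2
t 5.3 tcp [ 435.  -320.9   87.2] yawY 6.7 z [ 0.024 -0.015 -1.   ] F [0.  0.8 0.2] w 27.2 q [-0.66  0.52  1.92  0.    0.67 -0.78]
need (units of 50mm, tool): [-0.04  1.04  0.05]
```

```bash
python3 -m crank '[{"travel":[0,0,0],"turn":0},{"travel":[0,0,0],"turn":0},{"travel":[0,0,0],"turn":0},{"travel":[0,0.15,0],"turn":0},{"travel":[0,0.2,0],"turn":0},{"travel":[0,0.2,0],"turn":0},{"travel":[0,0.2,0],"turn":0}]' ; python3 st.py 487 -317 86
```

```text
t: 6.0
ee_pos: [470.5, -317.2, 87.2]
orientation: [2.072, 2.33, 0.001]
ft_force: [-3.8, -4.5, -1.4]
width: 17.5
t 6.0 tcp [ 470.5 -317.2   87.2] yawY 6.7 z [ 0.018 -0.015 -1.   ] F [-3.8 -4.5 -1.4] w 17.5 q [-0.61  0.55  1.86 -0.    0.71 -0.73]
need (units of 50mm, tool): [-0.03  0.33  0.03]
```

Gripped at 17.5 mm and sliding. I'll finish against the stop in small steps.

```bash
python3 -m crank '[{"travel":[0,0.12,0],"turn":0},{"travel":[0,0.1,0],"turn":0},{"travel":[0,0.06,0],"turn":0}]' ; python3 -m crank '[{"travel":[0,0.06,0],"turn":0},{"travel":[0,0.06,0],"turn":0}]';python3 st.py 487 -317 86
```

```text
t: 6.3
ee_pos: [486.0, -315.6, 87.2]
orientation: [2.071, 2.331, -0.0]
ft_force: [-1.9, -3.3, -0.3]
width: 17.3
t: 6.5
ee_pos: [489.2, -315.0, 87.1]
orientation: [2.072, 2.337, -0.007]
ft_force: [-25.2, -11.6, 11.6]
width: 17.4
t 6.5 tcp [ 489.2 -315.    87.1] yawY 6.9 z [ 0.011 -0.015 -1.   ] F [-25.2 -11.6  11.6] w 17.4 q [-0.59  0.57  1.82 -0.01  0.73 -0.7 ]
need (units of 50mm, tool): [-0.03 -0.05  0.02]
```

The bar hit the firm stop, with about 28 N of reaction. I'll release, rise and look.

```bash
python3 -m crank '[{"travel":[0,0,0],"turn":0},{"travel":[0,0,0],"turn":0},{"travel":[0,0,0],"turn":0},{"travel":[0,0,0],"turn":0},{"travel":[0,0,0],"turn":0},{"travel":[0,0,-0.5],"turn":0},{"travel":[0,0,-0.8],"turn":0},{"travel":[0,0,-0.8],"turn":0},{"travel":[0,0,-0.8],"turn":0},{"travel":[0,0,-0.8],"turn":0},{"travel":[0,0,-0.4],"turn":0},{"travel":[0,0,0],"turn":0},{"travel":[0,0,0],"turn":0}]' 1
python3 - <<'E'
from h import *
c=cam("wrist"); im=imaging.get_image("wrist"); cv2.imwrite("pics/w5.png",im); np.savez("w5.npz",K=c[0],k=c[1],R=c[2],t=c[3])
cv2.imwrite("pics/s5.png",imaging.get_image("side"))
print(proj(c,[[607,-303,68],[488,-316,98],[611,-85,104]]).round())
E
python3 st.py 611 -85 200
```

```text
t: 7.8
ee_pos: [488.6, -309.6, 299.2]
orientation: [2.072, 2.337, 0.0]
ft_force: [-0.1, 0.3, -0.6]
width: 87.8
[[351. 170.]
 [252. 175.]
 [415. -52.]]
t 7.9 tcp [ 488.2 -309.4  298.2] yawY 6.9 z [ 0.012 -0.011 -1.   ] F [-0.4  0.1  1.1] w 88.2 q [-0.58  0.28  1.69 -0.    1.15 -0.7 ]
need (units of 50mm, tool): [4.19 2.95 1.94]
```

View pics/w5.png

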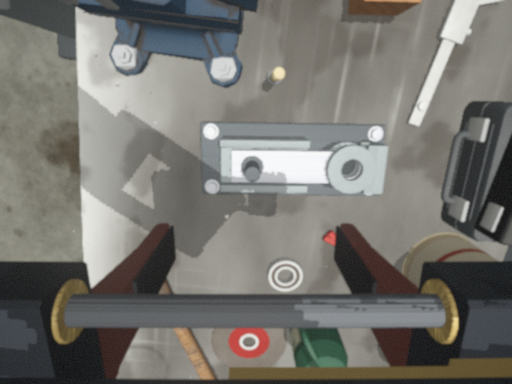

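View pics/s5.png

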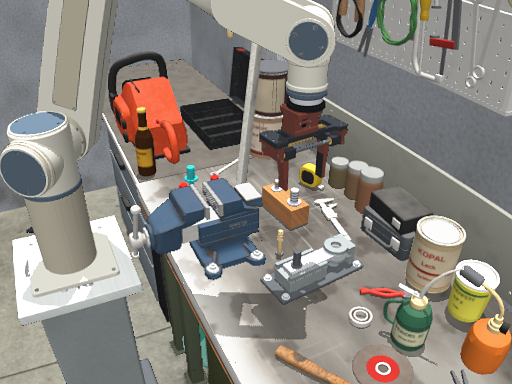

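The wrist view shows the bar hole lined up with the clevis hole at (350,170), and the post at (252,168). The side view now shows both pins, stout at (294,198) and thin at (280,187). A thin pole rises from about (243,178). I'll measure the pins, clevis, pole and vise.

Run:
```python
from h import *
w=cam("wrist"); s=cam("side"); c=cam("scene")
im=cv2.imread("pics/s5.png"); b=im[165:235,255:315]
b2=cv2.imread("pics/scene0.png")[165:235,190:250]
A=cv2.resize(b,None,fx=6,fy=6,interpolation=cv2.INTER_CUBIC);B=cv2.resize(b2,None,fx=6,fy=6,interpolation=cv2.INTER_CUBIC)
cv2.imwrite("pics/c5.png",np.hstack([A,B]))
w5=cv2.imread("pics/w5.png")[110:210,190:400]; cv2.imwrite("pics/cw5.png",cv2.resize(w5,None,fx=3.8,fy=3.8,interpolation=cv2.INTER_CUBIC))
# pole: centre lines; match via epipolar: sample scene pole points, find side point
def line(c,p,q): 
    o,d1=ray(c,*p);_,d2=ray(c,*q); n=np.cross(d1,d2); return o,n/np.linalg.norm(n)
os_,ns=line(c,(70,0),(205,235)); od,nd=line(s,(257,60),(244,170))
d=np.cross(ns,nd); d/=np.linalg.norm(d)
x0=np.linalg.lstsq(np.array([ns,nd,[0,0,1]]),np.array([ns@os_,nd@od,0]),rcond=None)[0]
print("pole at z0",x0.round(),"dir",d.round(3))
print("vise jaw corner", tri([ray(s,215,183),ray(c,308,163)]))
for n,z in(("stout",104),("thin",90)): pass
print("stout",onz(s,294,183,104).round(1),"thin",onz(s,280,183,90).round(1))
```

```text
pole at z0 [522.  73.   0.] dir [0.219 0.204 0.954]
vise jaw corner [ 375.31841506 -119.66956432  207.67714356]
stout [628.2 -58.6 104. ] thin [603.8 -21.7  90. ]
```

View pics/c5.png

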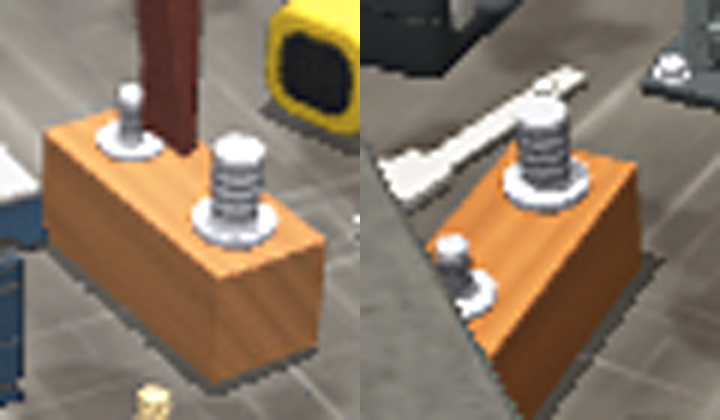

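View pics/cw5.png

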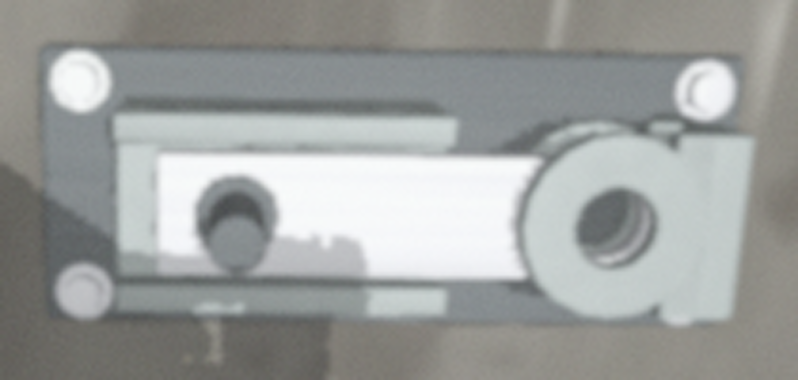

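```bash
python3 - <<'E'
from h import *
w=cam("wrist"); s=cam("side"); c=cam("scene")
print("stout",onz(s,294.7,189.5,104).round(1),onz(c,220.5,183.3,104).round(1),tri([ray(s,294.7,189.5),ray(c,220.5,183.3)]).round(1))
print("clevis",onz(w,352.4,169.7,68).round(1),"post",onz(w,252.6,174,98).round(1))
E
python3 st.py 611 -86 200
```

```text
stout [612.4 -89.7 104. ] [611.5 -84.5 104. ] [613.7 -87.3 102. ]
clevis [ 607.1 -301.3   68. ] post [ 488.2 -313.6   98. ]
t 7.9 tcp [ 488.2 -309.4  298.2] yawY 6.9 z [ 0.012 -0.011 -1.   ] F [-0.4  0.1  1.1] w 88.2 q [-0.58  0.28  1.69 -0.    1.15 -0.7 ]
need (units of 50mm, tool): [4.17 2.95 1.94]
```

Bar check: post to clevis measures 119.5 mm, so it is home. The pin candidates in the latest side and scene images are:
- **Stout grey pin in the rack:** side (295,190), scene (220,183). Wide grip and collar.
- **Thin grey pin in the rack:** side (276,180).
- **Red and turquoise pins on the bench:** decoys by the description.

The enlarged crop confirms that the thick grey one, at about (612,-87), is meant. I'll move toward it.

```bash
python3 -m crank '[{"travel":[0.4,0.5,0],"turn":0},{"travel":[0.5,0.6,0],"turn":0},{"travel":[0.6,0.6,0],"turn":0},{"travel":[0.6,0.6,0],"turn":0},{"travel":[0.5,0.4,0.3],"turn":0},{"travel":[0.4,0.2,0.4],"turn":0},{"travel":[0,0,0.3],"turn":0},{"travel":[0,0,0],"turn":0},{"travel":[0,0,0],"turn":0}]'
python3 - <<'E'
from h import *
c=cam("wrist"); im=imaging.get_image("wrist"); cv2.imwrite("pics/w6.png",im)
print(proj(c,[[612,-87,104],[603,1,90]]).round())
E
python3 st.py 612 -87 130
```

```text
t: 8.8
ee_pos: [613.1, -135.2, 227.8]
orientation: [-2.082, -2.343, 0.016]
ft_force: [-0.0, -0.1, -0.0]
width: 87.7
[[263. 135.]
 [265.  21.]]
t 8.85 tcp [ 612.8 -135.4  227.8] yawY 6.7 z [-0.013 -0.003 -1.   ] F [-0.5  0.3 -0.6] w 88.0 q [-0.23  0.44  1.63 -0.01  1.08 -0.35]
need (units of 50mm, tool): [0.97 0.12 1.95]
```

View pics/w6.png

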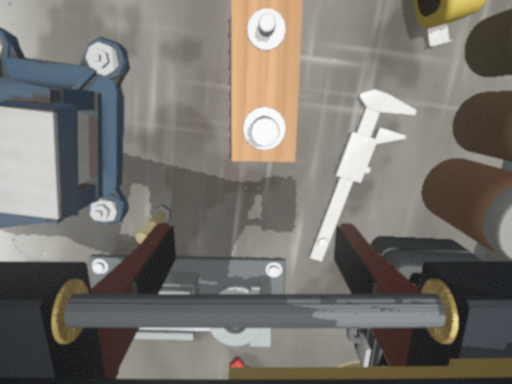

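Run:
```python
from h import *
w=cam("wrist"); im=cv2.imread("pics/w6.png")
b=im[90:170,225:305]; cv2.imwrite("pics/c6.png",cv2.resize(b,None,fx=7,fy=7,interpolation=cv2.INTER_CUBIC))
print(onz(w,264.5,131,104).round(1),onz(w,264.5,128.5,66).round(1),"thin",onz(w,266,22,90).round(1),"vise edge z100,z150",onz(w,105,180,100).round(),onz(w,60,180,150).round())
```

```text
[612.8 -83.9 104. ] [613.6 -84.7  66. ] thin [6.036e+02 4.000e-01 9.000e+01] vise edge z100,z150 [ 479. -143.  100.] [ 469. -132.  150.]
```

View pics/c6.png

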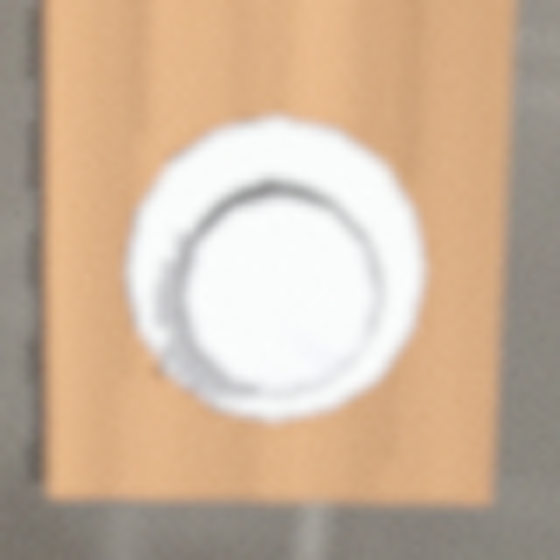

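The crop shows the stout pin's grip top at about (265.7,131.7) with the wide collar round it, at about (613,-85). I'll move over it and stop partway down.

```bash
python3 -m crank '[{"travel":[0.5,0.06,0],"turn":0},{"travel":[0.5,0.06,0],"turn":0},{"travel":[0,0,0.6],"turn":0},{"travel":[0,0,0.7],"turn":0},{"travel":[0,0,0.5],"turn":0},{"travel":[0,0,0],"turn":0},{"travel":[0,0,0],"turn":0}]'
python3 st.py 613 -85 88
```

```text
t: 9.55
ee_pos: [615.1, -89.1, 141.7]
orientation: [2.096, 2.339, -0.008]
ft_force: [-0.2, 0.0, 0.1]
width: 87.9
t 9.55 tcp [615.1 -89.1 141.7] yawY 6.3 z [-0.003 -0.005 -1.   ] F [-0.2  0.   0.1] w 87.9 q [-0.16  0.54  1.7  -0.01  0.9  -0.27]
need (units of 50mm, tool): [ 0.09 -0.03  1.07]
```

```bash
python3 -m crank '[{"travel":[0.09,-0.03,0.2],"turn":0},{"travel":[0,0,0.35],"turn":0},{"travel":[0,0,0.3],"turn":0},{"travel":[0,0,0.15],"turn":0},{"travel":[0,0,0.03],"turn":0},{"travel":[0,0,0],"turn":0},{"travel":[0,0,0],"turn":0}]'
python3 - <<'E'
from h import *
b=imaging.get_image("side")[120:240,230:350]; cv2.imwrite("pics/s7.png",cv2.resize(b,None,fx=5,fy=5,interpolation=cv2.INTER_CUBIC))
E
python3 st.py 613 -85 88
```

```text
t: 10.25
ee_pos: [616.8, -86.1, 93.8]
orientation: [2.092, 2.33, 0.001]
ft_force: [-0.2, -0.2, 0.3]
width: 87.7
t 10.3 tcp [616.9 -86.1  93.9] yawY 6.2 z [ 0.008 -0.006 -1.   ] F [0.4 0.5 0.9] w 87.7 q [-0.16  0.61  1.72 -0.01  0.81 -0.26]
need (units of 50mm, tool): [ 0.03 -0.08  0.12]
```

View pics/s7.png

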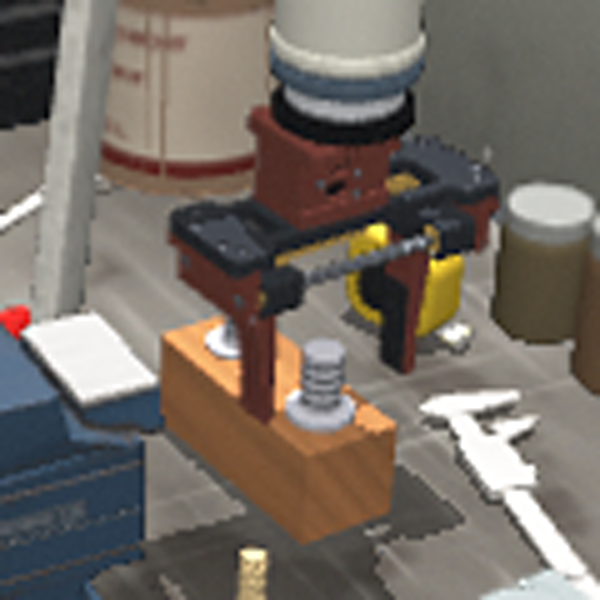

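The fingers straddle the pin. I'll trim the position and close.

```bash
python3 -m crank '[{"travel":[0.03,-0.07,0.1],"turn":0},{"travel":[0,0,0],"turn":0},{"travel":[0,0,0],"turn":0}]';  python3 -m crank '[{"travel":[0,0,0],"turn":0},{"travel":[0,0,0],"turn":0},{"travel":[0,0,0],"turn":0},{"travel":[0,0,0],"turn":0},{"travel":[0,0,0],"turn":0},{"travel":[0,0,0],"turn":0},{"travel":[0,0,0],"turn":0},{"travel":[0,0,0],"turn":0},{"travel":[0,0,0],"turn":0},{"travel":[0,0,0],"turn":0},{"travel":[0,0,0],"turn":0}]' -1; python3 st.py 613 -85 88
```

```text
t: 10.6
ee_pos: [613.5, -85.0, 89.5]
orientation: [2.091, 2.329, 0.002]
ft_force: [0.1, -0.3, 0.3]
width: 87.9
t: 11.7
ee_pos: [613.8, -85.0, 89.8]
orientation: [2.091, 2.329, 0.003]
ft_force: [0.3, -0.1, 1.0]
width: 23.7
t 11.7 tcp [613.8 -85.   89.8] yawY 6.2 z [ 0.01  -0.007 -1.   ] F [ 0.3 -0.1  1. ] w 23.7 q [-0.15  0.61  1.73 -0.01  0.79 -0.26]
need (units of 50mm, tool): [ 0.   -0.02  0.04]
```

```bash
python3 -m crank '[{"travel":[0,0,-0.2],"turn":0},{"travel":[0,0,-0.4],"turn":0},{"travel":[0,0,-0.5],"turn":0},{"travel":[0,0,-0.5],"turn":0},{"travel":[0,0,-0.5],"turn":0},{"travel":[0,0,-0.3],"turn":0},{"travel":[0,0,0],"turn":0},{"travel":[0,0,0],"turn":0}]';python3 st.py 607.3 -302 190
python3 - <<'E'
from h import *
b=imaging.get_image("side")[120:240,230:350]; cv2.imwrite("pics/s8.png",cv2.resize(b,None,fx=5,fy=5,interpolation=cv2.INTER_CUBIC))
E
```

```text
t: 12.5
ee_pos: [611.0, -84.0, 216.2]
orientation: [2.092, 2.331, 0.0]
ft_force: [-0.4, -0.2, -1.3]
width: 23.2
t 12.5 tcp [611.  -84.  216.2] yawY 6.2 z [ 0.007 -0.006 -1.   ] F [-0.4 -0.2 -1.3] w 23.2 q [-0.15  0.43  1.67 -0.01  1.03 -0.26]
need (units of 50mm, tool): [-4.32 -0.55  0.55]
```

View pics/s8.png

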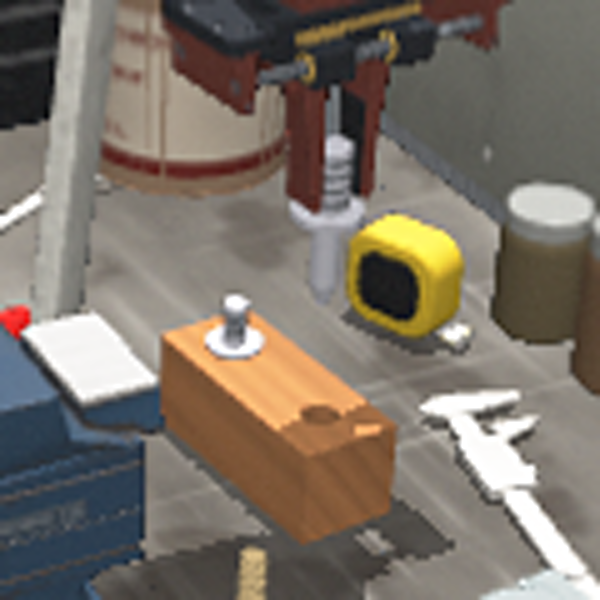

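The pin is held upright, the rack hole is empty and the thin pin is still in place. I'll carry it to the clevis.

```bash
python3 -m crank '[{"travel":[-0.4,-0.05,0],"turn":0},{"travel":[-0.6,-0.08,0],"turn":0},{"travel":[-0.6,-0.08,0],"turn":0},{"travel":[-0.7,-0.08,0],"turn":0},{"travel":[-0.7,-0.08,0],"turn":0},{"travel":[-0.6,-0.08,0],"turn":0},{"travel":[-0.4,-0.08,0],"turn":0},{"travel":[-0.2,0,0.1],"turn":0},{"travel":[0,0,0.1],"turn":0},{"travel":[0,0,0],"turn":0},{"travel":[0,0,0],"turn":0}]';python3 st.py 607.3 -302 170
python3 - <<'E'
from h import *
for n in("side","scene"):
    im=imaging.get_image(n);cv2.imwrite(f"pics/{n}9.png",im)
a=cv2.imread("pics/side9.png")[180:300,280:400];b=cv2.imread("pics/scene9.png")[90:210,210:330]
cv2.imwrite("pics/c9.png",np.hstack([cv2.resize(x,(400,400),interpolation=cv2.INTER_CUBIC) for x in(a,b)]))
E
```

```text
t: 13.65
ee_pos: [601.2, -298.4, 191.4]
orientation: [-2.087, -2.332, 0.01]
ft_force: [0.4, -0.0, -1.6]
width: 23.9
t 13.65 tcp [ 601.2 -298.4  191.4] yawY 6.4 z [-0.013  0.003 -1.   ] F [ 0.4 -0.  -1.6] w 23.9 q [-0.48  0.55  1.55 -0.    1.06 -0.59]
need (units of 50mm, tool): [-0.09  0.12  0.43]
```

View pics/c9.png

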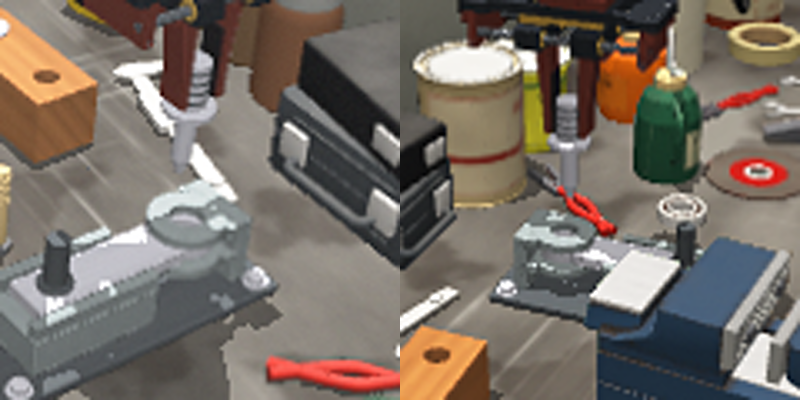

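Run:
```python
from h import *
a=cv2.imread("pics/side9.png")[190:260,305:365];b=cv2.imread("pics/scene9.png")[110:180,235:295]
cv2.imwrite("pics/c10.png",np.hstack([cv2.resize(x,(390,455),interpolation=cv2.INTER_CUBIC) for x in(a,b)]))
```

```text
(no output)
```

View pics/c10.png

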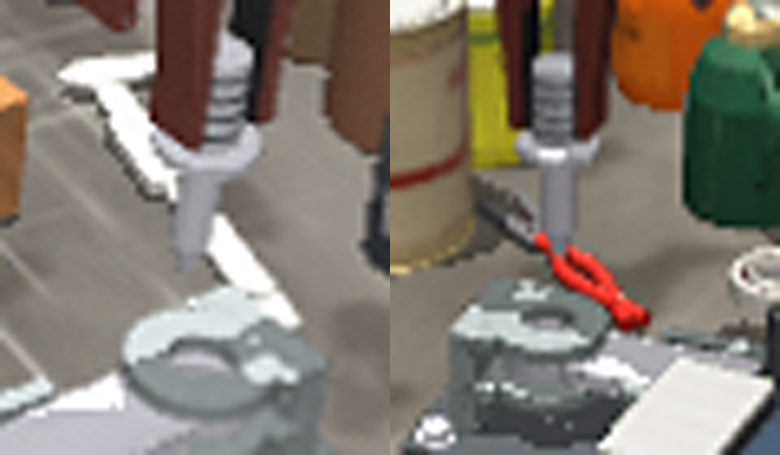

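Run:
```python
from h import *
s=cam("side"); c=cam("scene")
for n,a,b in [("tip",(333.9,230.9),(260.5,148.5)),("top",(340.7,196.2),(260.1,119.2)),("hole",(336.5,244.6),(259.6,158.9))]:
    P=tri([ray(s,*a),ray(c,*b)]); print(n,P.round(1),(proj(s,P)-a).round(1),(proj(c,P)-b).round(1))
P=np.array([[603,-298,107.6],[603,-298,205]]); print(proj(s,P),proj(c,P))
```

```text
tip [ 600.8 -299.8  107.5] [[ 0.1 -0.1]] [[0.1 0.1]]
top [ 604.6 -301.8  206. ] [[-0.4  0.5]] [[-0.3 -0.4]]
hole [ 608.3 -306.2   65.8] [[-0.3  0.3]] [[-0.2 -0.2]]
[[334.36686517 230.1212439 ]
 [338.76224294 196.38106099]] [[259.6772866  148.65025167]
 [259.67476404 119.70706601]]
```

```bash
python3 -m crank '[{"travel":[-0.1,0.13,0],"turn":0},{"travel":[0,0,0.2],"turn":0},{"travel":[0,0,0.2],"turn":0},{"travel":[0,0,0.1],"turn":0},{"travel":[0,0,0],"turn":0},{"travel":[0,0,0],"turn":0},{"travel":[0,0,0],"turn":0}]';python3 st.py 608 -303 160
python3 - <<'E'
from h import *
for n in("side","scene"):
    im=imaging.get_image(n);cv2.imwrite(f"pics/{n}11.png",im)
a=cv2.imread("pics/side11.png")[190:260,305:365];b=cv2.imread("pics/scene11.png")[110:180,235:295]
cv2.imwrite("pics/c11.png",np.hstack([cv2.resize(x,(390,455),interpolation=cv2.INTER_CUBIC) for x in(a,b)]))
E
```

```text
t: 14.45
ee_pos: [609.3, -300.8, 164.7]
orientation: [-2.084, -2.336, 0.01]
ft_force: [-0.2, -0.5, -1.2]
width: 23.5
t 14.45 tcp [ 609.3 -300.8  164.7] yawY 6.5 z [-0.013  0.003 -1.   ] F [-0.2 -0.5 -1.2] w 23.5 q [-0.47  0.59  1.54 -0.    1.02 -0.59]
need (units of 50mm, tool): [-0.04 -0.03  0.09]
```

View pics/c11.png

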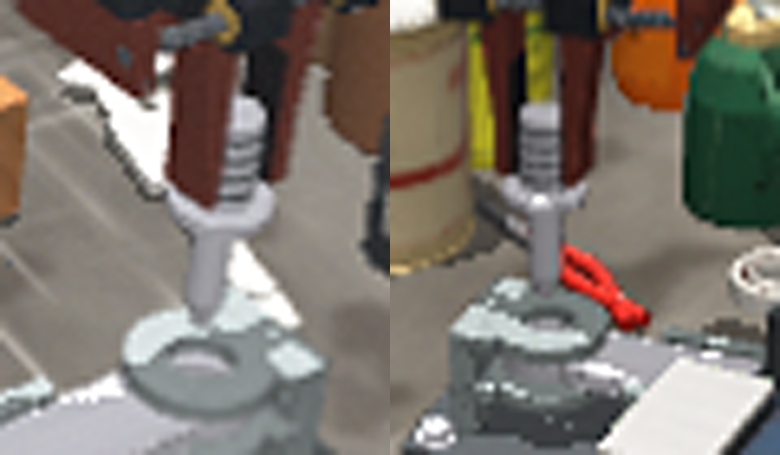

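Run:
```python
from h import *
s=cam("side"); c=cam("scene")
for n,a,b in [("tip",(336.5,239.5),(258.8,154.8)),("hole",(336.5,244.6),(259.6,158.9))]:
    P=tri([ray(s,*a),ray(c,*b)]); print(n,P.round(1),(proj(s,P)-a).round(1),(proj(c,P)-b).round(1))
print(onz(s,336.5,239.5,80.9).round(1),onz(c,258.8,154.8,80.9).round(1),"hole",onz(s,336.5,244.6,68).round(1),onz(c,259.6,158.9,68).round(1))
```

```text
tip [ 609.  -303.8   80.9] [[ 0. -0.]] [[0. 0.]]
hole [ 608.3 -306.2   65.8] [[-0.3  0.3]] [[-0.2 -0.2]]
[ 608.8 -303.9   80.9] [ 609.2 -304.    80.9] hole [ 607.9 -307.7   68. ] [ 605.3 -301.9   68. ]
```

The tip is within about 3 mm of the hole centre, and the tip clearance is 10 mm. I'll lower it in steps and watch the force.

```bash
python3 -m crank '[{"travel":[0,-0.04,0.1],"turn":0},{"travel":[0,0,0.15],"turn":0},{"travel":[0,0,0.15],"turn":0},{"travel":[0,0,0.1],"turn":0},{"travel":[0,0,0],"turn":0}]';python3 st.py 607.5 -302 98
python3 - <<'E'
from h import *
for n in("side","scene"):
    im=imaging.get_image(n);cv2.imwrite(f"pics/{n}12.png",im)
a=cv2.imread("pics/side12.png")[190:260,305:365];b=cv2.imread("pics/scene12.png")[110:180,235:295]
cv2.imwrite("pics/c12.png",np.hstack([cv2.resize(x,(390,455),interpolation=cv2.INTER_CUBIC) for x in(a,b)]))
E
```

```text
t: 15.05
ee_pos: [606.9, -301.3, 138.1]
orientation: [-2.085, -2.336, 0.009]
ft_force: [0.9, 0.8, -1.6]
width: 23.7
t 15.05 tcp [ 606.9 -301.3  138.1] yawY 6.5 z [-0.012  0.003 -1.   ] F [ 0.9  0.8 -1.6] w 23.7 q [-0.48  0.62  1.56 -0.    0.98 -0.59]
need (units of 50mm, tool): [-0.02  0.02  0.8 ]
```

View pics/c12.png

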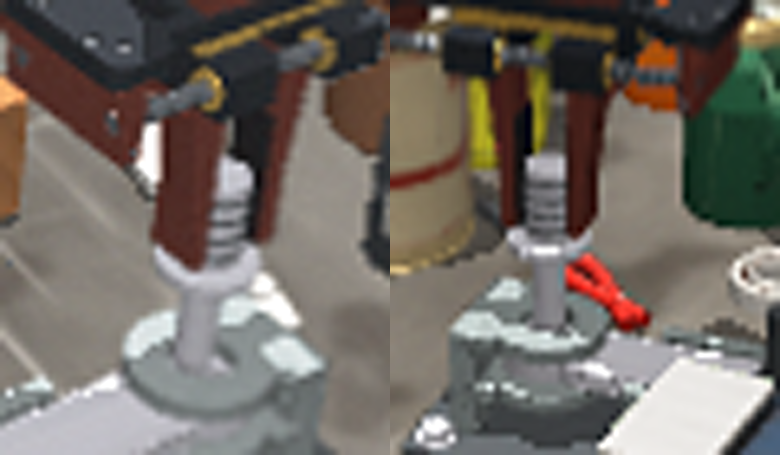

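The tip is in the hole with no contact force. The shank is about 2 mm toward -x, so I'll nudge it and continue down.

```bash
python3 -m crank '[{"travel":[-0.01,0.03,0.1],"turn":0},{"travel":[0,0,0.12],"turn":0},{"travel":[0,0,0.1],"turn":0}]';python3 -m crank '[{"travel":[0,0,0.12],"turn":0},{"travel":[0,0,0.1],"turn":0},{"travel":[0,0,0],"turn":0}]';python3 st.py 607.5 -302 98
```

```text
t: 15.45
ee_pos: [609.8, -302.3, 123.2]
orientation: [-2.087, -2.339, 0.008]
ft_force: [-0.9, 0.2, -1.5]
width: 23.8
t: 15.75
ee_pos: [609.0, -301.9, 109.9]
orientation: [-2.086, -2.338, 0.009]
ft_force: [-0.5, -1.1, -1.3]
width: 23.3
t 15.75 tcp [ 609.  -301.9  109.9] yawY 6.5 z [-0.01   0.002 -1.   ] F [-0.5 -1.1 -1.3] w 23.3 q [-0.48  0.66  1.57 -0.    0.93 -0.59]
need (units of 50mm, tool): [ 0.   -0.03  0.24]
```

```bash
python3 -m crank '[{"travel":[0,0,0.1],"turn":0},{"travel":[0,0,0.08],"turn":0},{"travel":[0,0,0],"turn":0}]';python3 -m crank '[{"travel":[0,0,0.05],"turn":0},{"travel":[0,0,0.05],"turn":0}]';python3 st.py 607.5 -302 98
python3 - <<'E'
from h import *
for n in("side","scene"):
    im=imaging.get_image(n);cv2.imwrite(f"pics/{n}13.png",im)
a=cv2.imread("pics/side13.png")[190:260,305:365];b=cv2.imread("pics/scene13.png")[110:180,235:295]
cv2.imwrite("pics/c13.png",np.hstack([cv2.resize(x,(390,455),interpolation=cv2.INTER_CUBIC) for x in(a,b)]))
E
```

```text
t: 16.05
ee_pos: [609.0, -301.9, 100.1]
orientation: [-2.086, -2.338, 0.008]
ft_force: [-0.2, -0.2, -1.6]
width: 23.8
t: 16.25
ee_pos: [609.2, -302.0, 97.6]
orientation: [-2.086, -2.338, 0.008]
ft_force: [-12.3, 6.7, 32.3]
width: 23.2
t 16.25 tcp [ 609.2 -302.    97.6] yawY 6.5 z [-0.01   0.002 -1.   ] F [-12.3   6.7  32.3] w 23.2 q [-0.48  0.67  1.57 -0.    0.91 -0.59]
need (units of 50mm, tool): [ 0.   -0.03 -0.01]
```

View pics/c13.png

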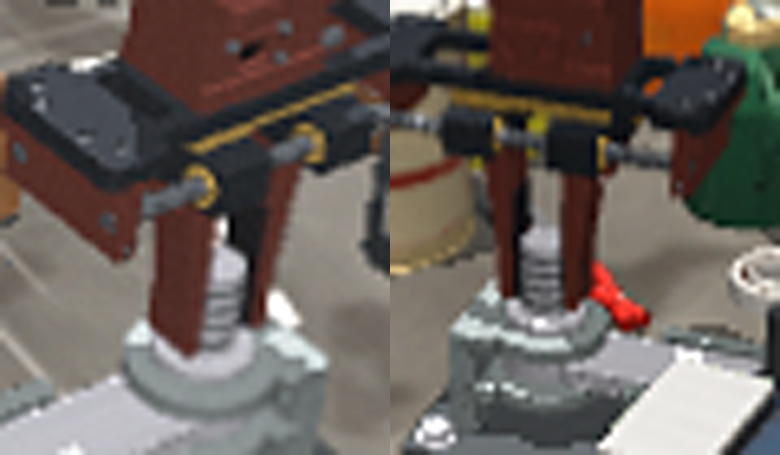

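The collar is down on the upper jaw: the force rises at exactly the expected height, z 97.6. I'll relieve the load slightly, open, then rise.

```bash
python3 -m crank '[{"travel":[0,0,-0.02],"turn":0},{"travel":[0,0,0],"turn":0},{"travel":[0,0,0],"turn":0},{"travel":[0,0,0],"turn":0},{"travel":[0,0,0],"turn":0},{"travel":[0,0,0],"turn":0},{"travel":[0,0,0],"turn":0},{"travel":[0,0,0],"turn":0},{"travel":[0,0,0],"turn":0}]' 0.6;python3 st.py
python3 - <<'E'
from h import *
b=imaging.get_image("side")[180:300,250:400];cv2.imwrite("pics/s14.png",cv2.resize(b,None,fx=5,fy=5,interpolation=cv2.INTER_CUBIC))
E
```

```text
t: 17.25
ee_pos: [610.1, -302.5, 99.5]
orientation: [-2.088, -2.34, 0.007]
ft_force: [0.1, -0.8, 1.2]
width: 69.8
t 17.25 tcp [ 610.1 -302.5   99.5] yawY 6.5 z [-0.007  0.    -1.   ] F [ 0.1 -0.8  1.2] w 69.8 q [-0.48  0.67  1.57 -0.    0.91 -0.59]
```

View pics/s14.png

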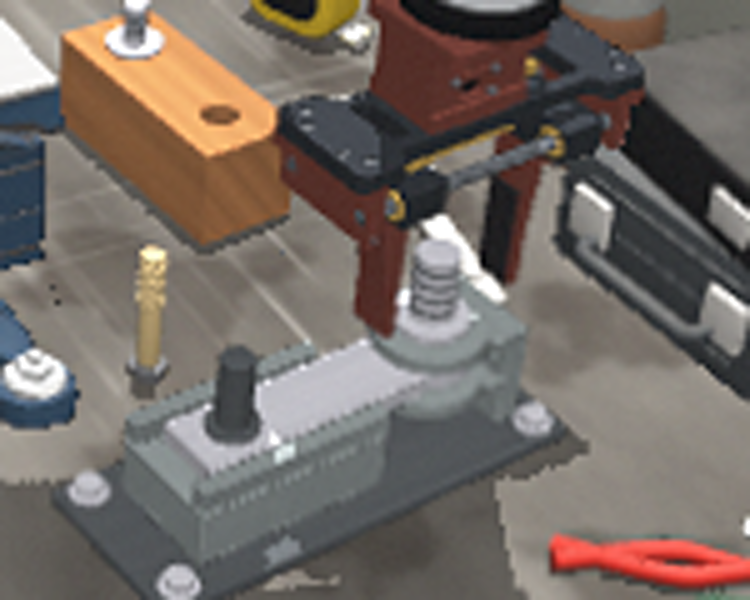

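The pin stands free with its collar on the jaw. I'll rise and check from above.

```bash
python3 -m crank '[{"travel":[0,0,-0.3],"turn":0},{"travel":[0,0,-0.6],"turn":0},{"travel":[0,0,-0.8],"turn":0},{"travel":[-0.5,-0.2,-0.8],"turn":0},{"travel":[-0.6,-0.2,-0.6],"turn":0},{"travel":[-0.6,-0.2,0],"turn":0},{"travel":[0,0,0],"turn":0},{"travel":[0,0,0],"turn":0},{"travel":[0,0,0],"turn":0}]';python3 st.py
python3 - <<'E'
from h import *
w=cam("wrist");im=imaging.get_image("wrist");cv2.imwrite("pics/w15.png",im)
print(proj(w,[[607,-302,104+8],[607,-302,74],[488,-315,98],[603,1,90]]).round())
s=imaging.get_image("side");cv2.imwrite("pics/s15.png",s)
b=s[165:295,250:380];c=imaging.get_image("scene")[110:240,180:310]
cv2.imwrite("pics/c15.png",np.hstack([cv2.resize(x,(400,400),interpolation=cv2.INTER_CUBIC) for x in (b,c)]))
E
```

```text
t: 18.2
ee_pos: [591.0, -392.2, 269.7]
orientation: [-2.089, -2.345, 0.008]
ft_force: [0.2, 0.6, -0.5]
width: 70.2
t 18.2 tcp [ 591.  -392.2  269.7] yawY 6.6 z [-0.004 -0.003 -1.   ] F [ 0.2  0.6 -0.5] w 70.2 q [-0.6   0.52  1.4  -0.01  1.22 -0.71]
[[ 285.   86.]
 [ 282.   88.]
 [ 156.   86.]
 [ 333. -332.]]
```

View pics/w15.png

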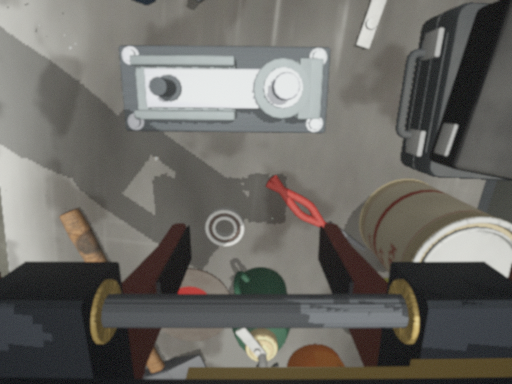

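View pics/c15.png

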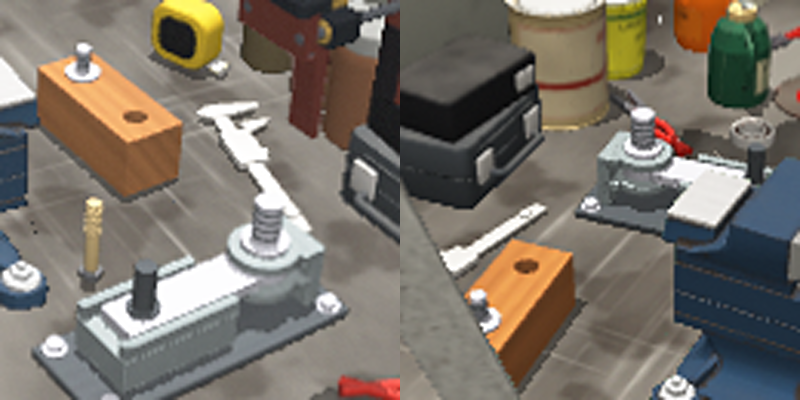

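The wrist view shows the pin's grip top at about (286,87), against (285,86) predicted for the hole centre. The post is near (157,87), against (156,86) predicted for home. The pin is upright, the thin pin is still in the rack, and the arm is clear. I'll hand the job in.

```bash
python3 -c "
from h import *
print(workorder.close_job())"
```

```text
the job is handed in; nothing more can be done
None
```

I coupled the drawbar: the bar is home and the stout grey pin is through jaws and bar with its collar on the upper jaw. I handed the job in at about 18 s; it reports no verdict.

- **Bar:** I gripped it by its post and slid it until it met the firm stop at about 28 N. The post then measured 119.5 mm from the clevis hole.
- **Pin:** The collar met the jaw at the expected height, with about 32 N upward, and I then let go. From above, the pin's top was within about 1–2 px of the hole-axis prediction, and it stood upright in both the side and scene views.
- **Thin pin and arm:** The thin pin is still in the rack, by eye in the last views. The arm is clear of everything, with contact force near zero.
- **Failures and disagreements:** One move was refused because its rows had no "turn" value, and nothing moved. The side and scene cameras differed by about 3–6 mm on the hole's position. I worked from their average, with one small correction by eye during insertion, and the pin went in without contact force until the collar seated.

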